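Square a chair splat blank to the fence and push its end out over the dust tray

TASK

Get the thin slotted chair-splat blank ready for sanding its end: with the fingertips, first push it flat against the fence of the ledge while it is still wholly on the ledge, then push it along the fence until its end sticks out about 5 cm past the end of the ledge on the dust tray's side. Only push it: do not pick it up, lift it or tip it, leave it lying still along the fence, and leave everything else on the bench where it is.

Things in the scene. Friction and masses are not known exactly. Their poses are not given: they have to be found in the camera images.
- blank_center (a point): Chair-splat blank: thin flat light-wood plate, 180 mm long (y), 90 wide (x), 6 thick (z), about 0.07 kg, with two lengthwise slots 110 x 12 mm. Lies loose and flat on the ledge. The point is its centre, half-way through its thickness. At the start up to 0.2 rad askew to the fence, its centre 20 to 50 mm farther from the fence than when flush.
- ledge: Fixed raised wooden board. Origin at bench height (z = 0), midway between its two ends; flat top 50 mm above it. Its length runs along y from -180 to +180 mm, both ends plain and open. Along x it runs from -110 mm (robot's side) to +150 mm. A tape measure (28 mm high) lies on the strip behind the fence.
- fence (a point): The fence: a dark straight strip 20 mm thick (x) and 12 mm high above the ledge's top, running the whole length of the ledge. The point is the middle of the top edge of its face towards the robot, the face the blank goes against: 70 mm from the ledge's origin along its x. A blank flush on it has its centre 45 mm from this face, that is at x = +25 mm in the ledge's frame.
- tray: Shallow open steel dust tray, fixed to the bench just beyond one end of the ledge (either one, it changes): 200 mm (x) by 140 mm (y), 35 mm high, lower than the ledge. Origin: centre of its underside, 270 mm from the ledge's origin along the ledge. A fixed flat stack of slats, 36 mm high, lies likewise beyond the other end.
- tape: Tape measure, white, 50 x 55 x 28 mm, lying on the strip of the ledge behind the fence; leave it alone. Origin at its underside.
- sandblock: Sanding block of cork, 55 x 90 x 28 mm, on the bench just in front of the ledge (robot side), lower than the ledge's top; leave it alone. Origin at its underside.
- pencil: Flat carpenter's pencil, about 170 x 13 x 8 mm, lying on the stack of slats beyond the other end of the ledge; leave it alone. Origin at its underside.
- tube: Piece of square aluminium bar, 150 x 40 x 30 mm, on the bench to the robot's left; leave it alone. Origin at its underside.
- hammer: Hammer lying on the bench to the robot's right; leave it alone. Origin at its underside.
- blank: The same blank; origin at the centre of its underside, axes as above.
Things that resemble listed ones, but are neither listed nor needed, are in the scene too. What is shaped like the tray but yellow is not meant.

How it is judged (in metres and radians):
On the way:
1. the blank lies flat against the fence, still wholly on the ledge (x of blank_center in the frame of ledge between 0.019 and 0.031 m and angle between the x axis of blank_center and the x axis of ledge, either way round below 0.06 rad and y of blank_center in the frame of ledge between -0.095 and 0.095 m), for 0.1 s.
At the end, for the whole second after the job is handed in: The blank rests flat on the ledge, along the fence (within 6 mm of touching it, within 0.06 rad), its end 35 to 65 mm past the end of the ledge on the tray's side, released and still (x of blank_center in the frame of ledge between 0.019 and 0.031 m and angle between the x axis of blank_center and the x axis of ledge, either way round below 0.06 rad and ((y of tray in the frame of ledge above 0 m and y of blank_center in the frame of ledge between 0.125 and 0.155 m) or (y of tray in the frame of ledge below 0 m and y of blank_center in the frame of ledge between -0.155 and -0.125 m)) and z of blank_center in the frame of ledge between 0.048 and 0.058 m and angle between blank_center's own z axis and vertical below 0.05 rad and linear speed of blank below 0.01 m/s).
It fails at once if the blank is lifted or carried (more than 10 mm off the ledge) (z of blank_center in the frame of ledge above 0.063 m).
It fails at once if the blank is tipped (more than 0.2 rad) (angle between blank_center's own z axis and vertical above 0.2 rad).
It fails at once if another loose thing on the bench is moved more than 20 mm (distance of any of tape, sandblock, pencil, tube, hammer from where it was at the start of the episode above 0.02 m).
It also fails if it takes over 45 s, if anything falls off the work surface, if the arm or the gripper's body presses on something with over 40 N, if the wrist force passes 120 N, or if a joint passes its speed limit or range.

ROBOT

A 7-joint arm with a two-finger parallel gripper is mounted at the origin on the work surface. World frame = base frame: x ahead of the robot, y to its left, z up, the work surface at z = 0. Lengths are in mm, angles in rad, forces in N, time in s.
With the tool pointing down it reaches from about 400 to 850 mm from the base axis. Payload 10.4 kg.
Tool frame: the origin (TCP) lies at the very end of the fingers, on their centre line; the grasp point (between the pads) lies 19 mm behind it (bot.grip_point_offset is the distance from the TCP to the grasp point, in mm); z points along the fingers, y is the line along which they close (so a half turn about z gives the same grasp; the last joint's range is limited). The gripper opens to 87 mm and grips with 3 to 60 N. Pads are 19 mm wide; open, the fingers measure 117 mm over their backs; the gripper's body (75 mm by 190 mm) begins 51 mm behind the grasp point.
Start: joints at [1.11, 0.332, -0.065, 1.46, 0.022, 1.35, -0.088], TCP at [264.991, -566.067, 222.576] pointing down, gripper open.
Joint ranges: [-2.6, 2.6], [-0.5, 2.12], [-1.47, 1.34], [0.16, 2.42], [-1.27, 4.41], [0.06, 2.06], [-2.6, 2.6]. Speed limits (rad/s): [2.22, 2.22, 2.79, 2.79, 3.14, 3.14, 3.14].

INTERFACE

Orientations are given as a unit quaternion [w, x, y, z].
In Python, from bench import bot gives the robot as it stands.
- The arm moves only by the tool move_arm, never from a script. Its argument "commands" is a list of rows, each a list of 4 numbers: the shift along the tool's x, y, z in units of 30 mm (1.0 is 30 mm), then the turn about the tool's z in units of 8 degrees (1.0 is 8 degrees). In form: [[x, y, z, spin], ...]. A call has 1 to 12 rows; each row shifts and turns the commanded pose from where the row before left it, along the tool's axes as they then stand; what a row does not reach is not made up. A row lasts 1/10 s, in which the tool goes at most 50 mm and 8.59 degrees, less where a joint would pass 70% of its speed; a pose out of reach is approached as far as the arm can. A call is refused whole if a number of a shift passes 1 or a number of a turn 1, either way. A call with a gripper value outside its range is refused whole. "grip" is the finger opening in mm, from 0 to 87, set as the call begins (left out, the last holds). The fingers move at their own pace and stop on an object; "squeeze" is the grip in N (left out, the last holds). Time passes only in rows, so rows that do not move let the fingers close. It gives the time, the measured TCP pose, the force and the opening at its end, in the units of the state.
- bot.sense(): the state, without advancing time (a new reading comes with each control period).
- bot.read_camera(name): name is "scene" or "top"; returns a dict with "image" (420x560x3 uint8, blue, green, red), "mtx" (3x3 intrinsics, pixels), "k1" (the pictures are not rectified: a ray, as slopes to the right and down, at radius r is drawn at 1 + k1 r^2 times it, then the intrinsics apply), "rvec" (rotation vector, rad) and "tvec" (3), from world to camera coordinates, as OpenCV has them. Camera axes: x right, y down, z forward; pixel columns grow to the right and rows downward; lengths in mm; the calibration is good to about 2 mm. A picture is of the moment at which its call begins. There is no depth.
- bot.hand_in(): hands the job in, once; it reports no verdict.
Trained networks look in a picture, given as the dict that the camera call returned (one of the last four; its "shot" number tells which), for a name from the list of things; names that differ only in an ending like _2 or _b are one class to them, and where a whole thing is asked for, a point or a joint stands for the part that bears it (a point fixed in the world has none). Each returns a list of dicts, best first, with "score" (0 to 1); they miss things now and then, are a little off and sometimes report something else, mostly with a low value. They report only what shows in the picture. A call takes as long as a camera call. They do not tell look-alikes from the thing itself.
- bot.boxes_of(picture, target): "xyz" ([x, y, z] in mm, in world coordinates, good to about 4 mm: the middle of the surface that is visible of it).
The state is a dict: "time": time; "qpos": joint angles; "qd": joint speeds; "effort": joint torques, N m; "tool_pos": TCP position; "eef_rot": TCP orientation; "contact_force": force on the tool from outside, world axes, zero at the start; "torque": the same for the moment, N m; "width": finger opening in mm.
Only numpy, scipy, OpenCV 4.12 (cv2) and the standard library are available. Lean on these libraries where they do the work, as an engineer would, in place of code of your own. Each camera call takes 0.05 s, during which the arm holds its last target. There are 200 camera calls.

## Working session

There is one attempt and no reset: what is moved stays moved. The work goes in short steps, Python scripts to look and compute and a tool call to move; the robot and the scene stay as the last step left them, time stands still between calls to the robot, and variables do not carry over. Pictures are saved under pics/ and viewed, on a budget of 10 in all, crops included, one or two more only if the job needs it, and the job is handed in when it is done.

Besides the shell and the picture viewer there is one more tool, called after ">>>" in YAML: its name, and indented under it one key for each argument. move_arm: Moves the arm, as the interface text tells. Its arguments: {"type":"object","properties":{"commands":{"type":"array"},"grip":{"type":"number"},"squeeze":{"type":"number"}},"required":["commands"]}

```bash
mkdir -p pics; ls; cat > h.py <<'E'
import cv2,numpy as np
from bench import bot
def proj(p,P):
    R=cv2.Rodrigues(np.array(p['rvec'],float))[0]
    c=(R@np.atleast_2d(P).T).T+np.ravel(p['tvec']); s=c[:,:2]/c[:,2:]
    s=s*(1+p['k1']*(s**2).sum(1,keepdims=True)); K=np.array(p['mtx'])
    return s*[K[0,0],K[1,1]]+[K[0,2],K[1,2]]
def unproj(p,uv,z):
    from scipy.optimize import least_squares
    R=cv2.Rodrigues(np.array(p['rvec'],float))[0]; C=-R.T@np.ravel(p['tvec'])
    K=np.array(p['mtx']); out=[]
    for q in np.atleast_2d(uv):
        d=(np.array(q,float)-[K[0,2],K[1,2]])/[K[0,0],K[1,1]]; s=d.copy()
        for _ in range(30): s=d/(1+p['k1']*(s@s))
        r=R.T@np.array([s[0],s[1],1]); out.append(C+r*(z-C[2])/r[2])
    return np.array(out)
E
python3 - <<'E'
from h import *
for n in ['scene','top']:
    p=bot.read_camera(n); cv2.imwrite(f'pics/{n}0.png',p['image'])
    for t in ['blank_center','blank','ledge','fence','tray','tape','sandblock','pencil','tube','hammer']:
        print(n,t,[(np.round(d['xyz']).tolist(),round(d['score'],2),proj(p,d['xyz']).round().tolist()) for d in bot.boxes_of(p,t)][:3])
print(bot.sense())
E
```

```text
pics
scene blank_center [([546.0, 30.0, 54.0], 0.64, [[285.0, 230.0]])]
scene blank [([550.0, 32.0, 54.0], 0.59, [[286.0, 230.0]])]
scene ledge [([640.0, 29.0, 49.0], 0.97, [[291.0, 249.0]])]
scene fence [([642.0, 31.0, 47.0], 0.71, [[292.0, 250.0]])]
scene tray [([319.0, 407.0, 3.0], 0.81, [[366.0, 194.0]]), ([598.0, 303.0, 9.0], 0.61, [[366.0, 240.0]])]
scene tape [([683.0, -35.0, 78.0], 0.72, [[274.0, 253.0]]), ([551.0, 34.0, 54.0], 0.18, [[286.0, 231.0]])]
scene sandblock [([380.0, -36.0, 27.0], 0.57, [[256.0, 210.0]])]
scene pencil [([524.0, -216.0, 42.0], 0.53, [[210.0, 237.0]])]
scene tube [([530.0, 514.0, 30.0], 0.78, [[416.0, 217.0]])]
scene hammer [([632.0, -557.0, 25.0], 0.67, [[103.0, 276.0]])]
top blank_center [([545.0, 32.0, 55.0], 0.78, [[261.0, 206.0]]), ([571.0, 35.0, 48.0], 0.67, [[260.0, 198.0]])]
top blank [([546.0, 33.0, 56.0], 0.89, [[261.0, 206.0]])]
top ledge [([569.0, 33.0, 48.0], 0.66, [[261.0, 199.0]])]
top fence [([569.0, 38.0, 50.0], 0.97, [[259.0, 199.0]])]
top tray [([603.0, 304.0, 4.0], 0.83, [[173.0, 192.0]]), ([321.0, 400.0, 2.0], 0.63, [[134.0, 286.
[... 400 characters left out ...]

{'time': 1.1, 'qpos': array([ 1.1103952 ,  0.33217791, -0.06473657,  1.46010177,  0.02159558,
        1.34993474, -0.08849445]), 'qd': array([-0.00071344, -0.00079545, -0.00114899, -0.00028123,  0.00052699,
        0.00208999, -0.00076686]), 'effort': array([ 1.94775976e-04, -6.23049188e+01,  2.44094327e-02, -3.90133953e+01,
       -6.10415102e-02,  3.13020742e-02,  2.11366796e-05]), 'tool_pos': array([ 265.00869053, -566.04426385,  222.58857484]), 'eef_rot': array([3.13252029e-05, 9.76132181e-01, 2.17177265e-01, 2.37517427e-05]), 'contact_force': array([-8.27530730e-01, -6.03925455e-01, -3.48466343e-04]), 'torque': array([ 0.02915313, -0.00748253,  0.0262455 ]), 'width': 87.14764938824669}
```

```bash
python3 - <<'E'
import cv2
a=cv2.imread('pics/top0.png'); cv2.imwrite('pics/a.png',cv2.resize(a[130:310,110:370],(780,540),interpolation=cv2.INTER_CUBIC))
E
```

```text
(no output)
```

View pics/a.png

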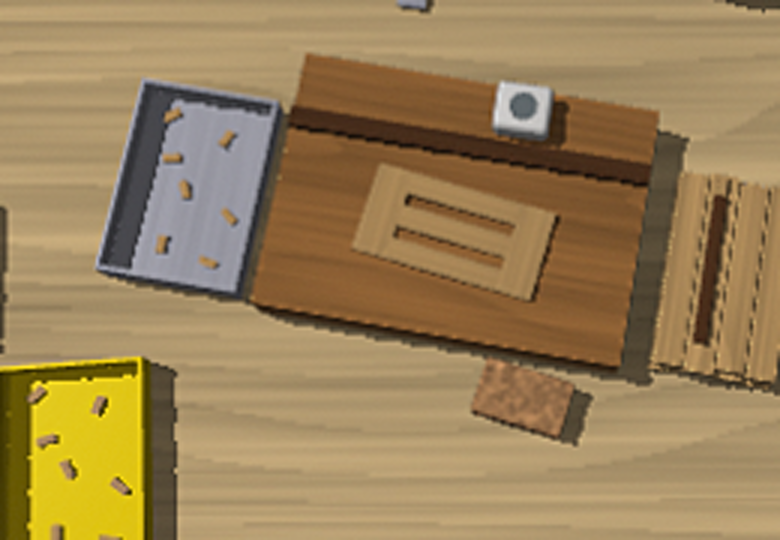

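View pics/scene0.png

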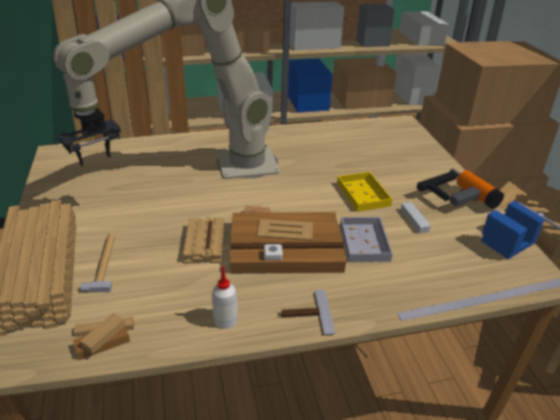

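```bash
cat >> h.py <<'E'
def rig(L,W):  # L local pts -> W world pts : angle, origin
    L=np.array(L,float);W=np.array(W)[:,:2];l=L-L.mean(0);w=W-W.mean(0)
    a=np.arctan2((l[:,0]*w[:,1]-l[:,1]*w[:,0]).sum(),(l*w).sum()); c,s=np.cos(a),np.sin(a)
    R=np.array([[c,-s],[s,c]]); o=W.mean(0)-R@L.mean(0)
    return a,o,R,np.linalg.norm(L@R.T+o-W,axis=1)
E
python3 - <<'E'
from h import *
p=bot.read_camera('top')
f=lambda q:(np.array(q)+.5)/3-.5+[110,130]
W=unproj(p,f([(305,54),(658,113),(617,367),(250,302)]),50)
a,o,R,e=rig([(150,180),(150,-180),(-110,-180),(-110,180)],W); print('ledge',a,o,e.round(1))
B=unproj(p,f([(380,164),(557,213),(533,300),(353,248)]),56)
b,c,_,e=rig([(45,90),(45,-90),(-45,-90),(-45,90)],B); print('blank',b,c,e.round(1))
print('in ledge',R.T@(c-o),b-a,((B[:,:2]-o)@R).round(1))
F=unproj(p,f([(290,127),(646,186)]),62); print('fence front top edge in ledge',((F[:,:2]-o)@R).round(1))
for t,l in [('tray',(0,270))]: print(R@l+o)
E
```

```text
ledge -0.18148500205345774 [550.36812042  33.33039218] [1.2 1.4 1.4 2. ]
blank -0.2871545570597124 [543.58437212  30.97244923] [0.9 0.5 1.  1.1]
in ledge [-6.24675107 -3.5436192 ] -0.10566955500625463 [[ 47.3  81.8]
 [ 28.6 -97.6]
 [-60.5 -89.3]
 [-40.4  90.9]]
fence front top edge in ledge [[  67.3  175.3]
 [  68.8 -178.2]]
[599.10052447 298.89611435]
```

>>> move_arm:
  commands:
    - [0,0,0,0.9]
    - [0,0,0,0.9]
    - [0,0,0,0.9]
    - [0,0,0,0.9]
    - [0,0,0,0.84]
    - [0.2,-0.6,0,0]
    - [0.2,-0.9,0,0]
    - [0.2,-0.9,0,0]
    - [0.2,-0.9,0,0]
    - [0.2,-0.9,0,0]
    - [0.2,-0.9,0,0]
    - [0,0,0,0]
  grip: 87

```text
time: 2.35
tool_pos: [330.5, -418.9, 223.0]
eef_rot: [-0.0, 0.996, -0.088, 0.001]
contact_force: [0.8, 0.7, 0.7]
width: 87.1
```

```bash
cat >> h.py <<'E'
def where():
    s=bot.sense(); a,o=-.1815,np.array([550.4,33.3]); c,n=np.cos(a),np.sin(a)
    from scipy.spatial.transform import Rotation as Ro
    w=s['eef_rot']; M=Ro.from_quat([w[1],w[2],w[3],w[0]]).as_matrix()
    R=np.array([[c,-n],[n,c]]); print('t',round(s['time'],2),'ledge xy',(R.T@(s['tool_pos'][:2]-o)).round(1),'z',s['tool_pos'][2].round(1),'yaw-ledge',round(float(np.arctan2(M[1,0],M[0,0])-a),3),'tilt',M[2].round(3),'F',np.round(s['contact_force'],1),'w',round(s['width'],1))
    return R,o
E
python3 -c "from h import *; where()"
```

```text
t 2.35 ledge xy [-134.7 -484.4] z 223.0 yaw-ledge 0.004 tilt [ 0.001 -0.001 -1.   ] F [0.8 0.7 0.7] w 87.1
```

>>> move_arm:
  commands:
    - [0.1,-0.9,0,0]
    - [0.1,-0.9,0,0]
    - [0.1,-0.9,0,0]
    - [0.1,-0.9,0,0]
    - [0.1,-0.9,0,0]
    - [0.1,-0.9,0,0]
    - [0.1,-0.9,0,0]
    - [0.1,-0.9,0,0]
    - [0.1,-0.9,0,0]
    - [0.1,-0.9,0,0]
    - [0.1,-0.9,0,0]
    - [0.1,-0.9,0,0]

```text
time: 3.55
tool_pos: [422.5, -109.5, 222.8]
eef_rot: [0.0, 0.996, -0.091, 0.0]
contact_force: [0.4, 0.1, -0.3]
width: 86.7
```

>>> move_arm:
  commands:
    - [0.1,-0.9,0,0]
    - [0.1,-0.9,0,0]
    - [0.1,-0.9,0,0]
    - [0.1,-0.9,0,0]
    - [0.1,-0.9,0,0]
    - [0,-0.7,0,0]
    - [0,0,0.9,0]
    - [0,0,0.9,0]
    - [0,0,0.9,0]
    - [0,0,0.9,0]
    - [0,0,0.9,0]
    - [0,0,0,0]

```text
time: 4.75
tool_pos: [463.2, 40.0, 84.8]
eef_rot: [0.0, 0.996, -0.091, -0.003]
contact_force: [-0.7, 0.3, -0.1]
width: 87.3
```

```bash
python3 - <<'E'
from h import *
where()
p=bot.read_camera('scene'); i=p['image'][150:290,170:400]
q=bot.read_camera('top')['image'][130:310,150:370]
cv2.imwrite('pics/b.png',np.vstack([cv2.resize(q,(700,320)),cv2.resize(i,(700,280))])[:600])
E
```

```text
t 4.75 ledge xy [-87.   -9.1] z 84.8 yaw-ledge -0.001 tilt [-0.005  0.001 -1.   ] F [-0.7  0.3 -0.1] w 87.3
```

View pics/b.png

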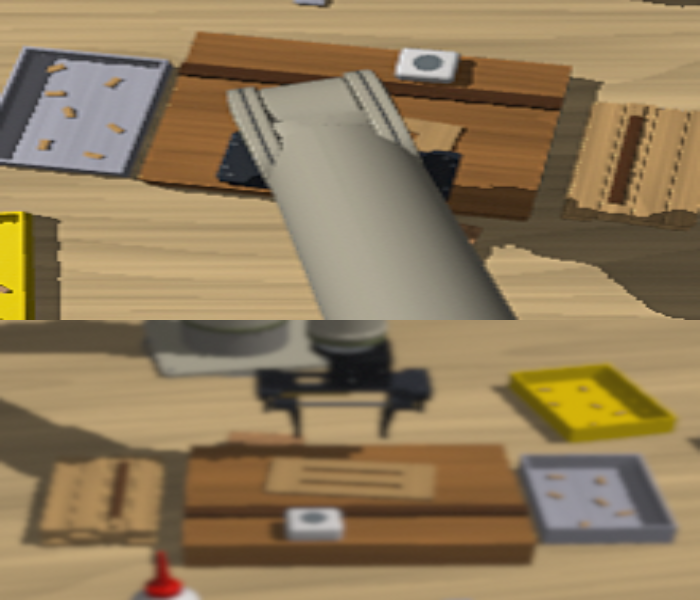

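The close look shows the fingers (scene half, about 295,430 and 385,430) on the robot side of the blank (350,478). The grey steel tray is at the ledge's left end. I'll go down and push towards the fence.

>>> move_arm:
  commands:
    - [0,-0.2,0.6,0]
    - [0,0,0.46,0]
    - [0,0,0,0]
    - [0,0,0,0]

```text
time: 5.25
tool_pos: [466.6, 46.4, 56.4]
eef_rot: [0.0, 0.996, -0.091, 0.0]
contact_force: [0.1, 0.1, -0.8]
width: 86.9
```

```bash
python3 -c "from h import *; where()"
```

```text
t 5.25 ledge xy [-84.8  -2.2] z 56.4 yaw-ledge -0.001 tilt [ 0.  0. -1.] F [ 0.1  0.1 -0.8] w 86.9
```

>>> move_arm:
  commands:
    - [0,0,0.13,0]
    - [0,0,0,0]
    - [0,0,0,0]

```text
time: 5.55
tool_pos: [466.4, 46.5, 52.1]
eef_rot: [0.0, 0.996, -0.091, 0.0]
contact_force: [-0.1, 0.9, 0.1]
width: 87.3
```

>>> move_arm:
  commands:
    - [0.15,0,0,0]
    - [0.15,0,0,0]
    - [0.15,0,0,0]
    - [0.15,0,0,0]
    - [0.15,0,0,0]
    - [0.15,0,0,0]
    - [0.15,0,0,0]
    - [0.15,0,0,0]
    - [0.15,0,0,0]
    - [0.15,0,0,0]
    - [0,0,0,0]

```text
time: 6.65
tool_pos: [511.2, 38.3, 51.9]
eef_rot: [-0.0, 0.996, -0.091, 0.0]
contact_force: [1.2, 0.4, 0.3]
width: 87.1
```

```bash
python3 - <<'E'
from h import *
where()
p=bot.read_camera('scene'); i=p['image'][200:280,220:360]
cv2.imwrite('pics/c.png',cv2.resize(i,(700,400),interpolation=cv2.INTER_CUBIC))
E
```

```text
t 6.65 ledge xy [-39.5  -2.1] z 51.9 yaw-ledge -0.001 tilt [ 0. -0. -1.] F [1.2 0.4 0.3] w 87.1
```

View pics/c.png

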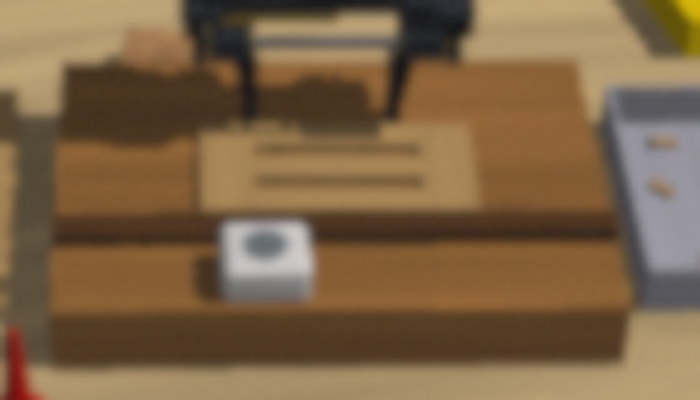

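The blank (200–480, 125–210 in the crop) is now parallel to the fence and a few mm short of it. I'll press on gently.

>>> move_arm:
  commands:
    - [0.1,0,0,0]
    - [0.1,0,0,0]
    - [0,0,0,0]

```text
time: 7.0
tool_pos: [516.8, 37.3, 51.9]
eef_rot: [-0.0, 0.996, -0.091, 0.0]
contact_force: [-0.5, -0.5, -0.1]
width: 86.7
```

>>> move_arm:
  commands:
    - [0.07,0,0,0]
    - [0,0,0,0]

```text
time: 7.2
tool_pos: [518.7, 36.9, 51.9]
eef_rot: [0.0, 0.996, -0.091, 0.0]
contact_force: [-0.1, 0.9, 0.1]
width: 87.0
```

>>> move_arm:
  commands:
    - [0.07,0,0,0]
    - [0,0,0,0]

```text
time: 7.4
tool_pos: [520.5, 36.5, 51.8]
eef_rot: [0.0, 0.996, -0.091, -0.0]
contact_force: [-0.9, 0.4, 1.0]
width: 86.9
```

>>> move_arm:
  commands:
    - [0.06,0,0,0]
    - [0,0,0,0]

```text
time: 7.6
tool_pos: [520.9, 36.4, 51.6]
eef_rot: [0.0, 0.996, -0.091, -0.002]
contact_force: [-7.5, -0.0, 5.5]
width: 87.0
```

>>> move_arm:
  commands:
    - [-0.2,0,0,0]
    - [-0.4,0,0,0]
    - [-0.3,0,-0.5,0]
    - [0,0,-0.9,0]
    - [0,0,-0.9,0]
    - [0,0,-0.4,0]
    - [0,0,0,0]
  grip: 40

```text
time: 8.3
tool_pos: [496.5, 41.3, 134.2]
eef_rot: [0.0, 0.996, -0.091, 0.002]
contact_force: [0.6, -0.3, -0.4]
width: 42.0
```

```bash
python3 - <<'E'
from h import *
where(); print(bot.sense()['qpos'].round(2))
p=bot.read_camera('scene'); i=p['image'][200:280,220:360]
cv2.imwrite('pics/d.png',cv2.resize(i,(700,400),interpolation=cv2.INTER_CUBIC))
E
```

```text
t 8.3 ledge xy [-54.4  -1.9] z 134.2 yaw-ledge -0.001 tilt [ 0.003 -0.    -1.   ] F [ 0.6 -0.3 -0.4] w 42.0
[ 0.38  0.17 -0.6   1.88  0.11  1.12 -2.01]
```

View pics/d.png

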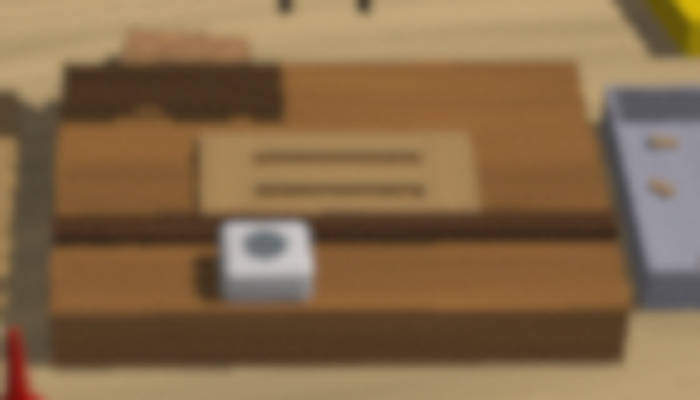

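The blank is parallel and flush on the fence, at about (200–475, 131–212) in the crop. Next I'll move round to its -y end with the gripper turned a quarter.

>>> move_arm:
  commands:
    - [0.5,0.9,0,0]
    - [0.5,0.9,0,0]
    - [0.5,0.9,0,0]
    - [0.5,0.9,0,0]
    - [0.5,0.6,0,0]
    - [0,0,0,-1]
    - [0,0,0,-1]
    - [0,0,0,-1]
    - [0,0,0,-1]
    - [0,0,0,-1]

```text
time: 9.35
tool_pos: [545.8, -96.1, 130.8]
eef_rot: [-0.001, 0.966, 0.258, -0.001]
contact_force: [-0.0, 0.1, -0.4]
width: 40.2
```

>>> move_arm:
  commands:
    - [0,0,0,-1]
    - [0,0,0,-1]
    - [0,0,0,-1]
    - [0,0,0,-1]
    - [0,0,0,-1]
    - [0,0,0,-1]
    - [0,0,0,-0.2]
    - [0,0,0,0]

```text
time: 10.15
tool_pos: [546.1, -96.2, 131.6]
eef_rot: [-0.001, 0.771, 0.636, -0.0]
contact_force: [0.1, 0.4, -0.1]
width: 39.8
```

```bash
python3 - <<'E'
from h import *
R,o=where(); print(bot.sense()['qpos'].round(2))
p=bot.read_camera('scene')
f=lambda q:(np.array(q)+.5)/5-.5+[220,200]
B=unproj(p,f([(200,132),(473,131)]),56); print(((B[:,:2]-o)@R).round(1))
print('scene check ledge corners',((unproj(p,f([(65,63),(578,62)]),50)[:,:2]-o)@R).round(1))
E
```

```text
t 10.15 ledge xy [  19.2 -128.2] z 131.6 yaw-ledge 1.561 tilt [ 0.    -0.002 -1.   ] F [ 0.1  0.4 -0.1] w 39.8
[ 0.7   0.33 -0.72  1.73  0.24  1.17 -0.28]
[[-22.6 -87. ]
 [-22.5  95.6]]
scene check ledge corners [[-109.5 -179.9]
 [-108.9  178. ]]
```

>>> move_arm:
  commands:
    - [0,0.1,0.8,-0.07]
    - [0,0,0.8,0]
    - [0,0,0.7,0]
    - [0,0,0.2,0]
    - [0,0,0,0]
    - [0,0,0,0]

```text
time: 10.8
tool_pos: [550.3, -96.8, 58.8]
eef_rot: [0.0, 0.768, 0.641, 0.0]
contact_force: [0.6, -0.5, 0.5]
width: 40.2
```

```bash
python3 -c "from h import *; where()"
```

```text
t 10.8 ledge xy [  23.4 -128. ] z 58.8 yaw-ledge 1.572 tilt [ 0.     0.001 -1.   ] F [ 0.6 -0.5  0.5] w 40.2
```

>>> move_arm:
  commands:
    - [0,0,0.22,0]
    - [0,0,0,0]
    - [0.2,0,0,0]
    - [0.2,0,0,0]
    - [0.2,0,0,0]
    - [0.2,0,0,0]
    - [0.2,0,0,0]
    - [0.2,0,0,0]
    - [0.2,0,0,0]
    - [0.2,0,0,0]
    - [0.2,0,0,0]
    - [0,0,0,0]

```text
time: 12.0
tool_pos: [559.5, -42.5, 51.3]
eef_rot: [-0.0, 0.767, 0.641, 0.0]
contact_force: [-0.2, -0.1, -0.6]
width: 40.2
```

```bash
python3 - <<'E'
from h import *
where()
p=bot.read_camera('scene'); i=p['image'][200:280,220:360]
cv2.imwrite('pics/e.png',cv2.resize(i,(700,400),interpolation=cv2.INTER_CUBIC))
E
```

```text
t 12.0 ledge xy [ 22.6 -72.9] z 51.3 yaw-ledge 1.574 tilt [ 0.001  0.    -1.   ] F [-0.2 -0.1 -0.6] w 40.2
```

View pics/e.png

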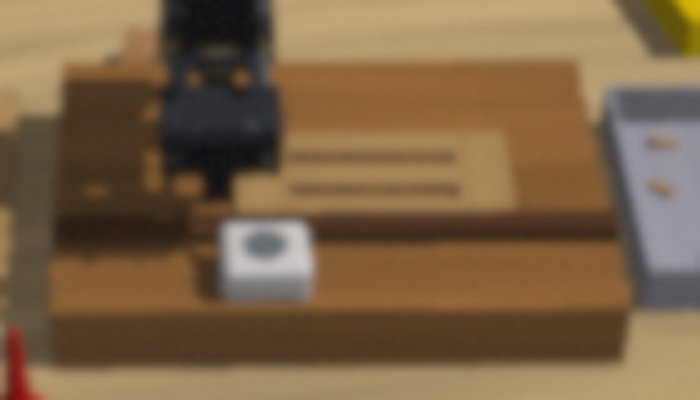

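The blank slides along the fence and is still parallel, with its leading end at (515,170) in the crop. I'll continue.

>>> move_arm:
  commands:
    - [0.2,0,0,0]
    - [0.2,0,0,0]
    - [0.2,0,0,0]
    - [0.2,0,0,0]
    - [0.2,0,0,0]
    - [0.2,0,0,0]
    - [0.2,0,0,0]
    - [0.2,0,0,0]
    - [0.2,0,0,0]
    - [0.2,0,0,0]
    - [0.2,0,0,0]
    - [0,0,0,0]

```text
time: 13.25
tool_pos: [571.2, 22.4, 51.3]
eef_rot: [-0.0, 0.767, 0.641, 0.0]
contact_force: [-0.4, -0.3, -0.3]
width: 39.9
```

>>> move_arm:
  commands:
    - [0.2,0,0,0]
    - [0.2,0,0,0]
    - [0.2,0,0,0]
    - [0.2,0,0,0]
    - [0.15,0,0,0]
    - [0.1,0,0,0]
    - [0,0,0,0]
    - [0,0,0,0]

```text
time: 14.05
tool_pos: [576.7, 52.1, 51.2]
eef_rot: [0.0, 0.768, 0.641, -0.0]
contact_force: [-1.0, 0.6, -0.5]
width: 39.6
```

```bash
python3 - <<'E'
from h import *
where()
p=bot.read_camera('scene'); i=p['image'][200:280,240:380]
cv2.imwrite('pics/f.png',cv2.resize(i,(700,400),interpolation=cv2.INTER_CUBIC))
E
```

```text
t 14.05 ledge xy [22.5 23.2] z 51.2 yaw-ledge 1.573 tilt [-0.  0. -1.] F [-1.   0.6 -0.5] w 39.6
```

View pics/f.png

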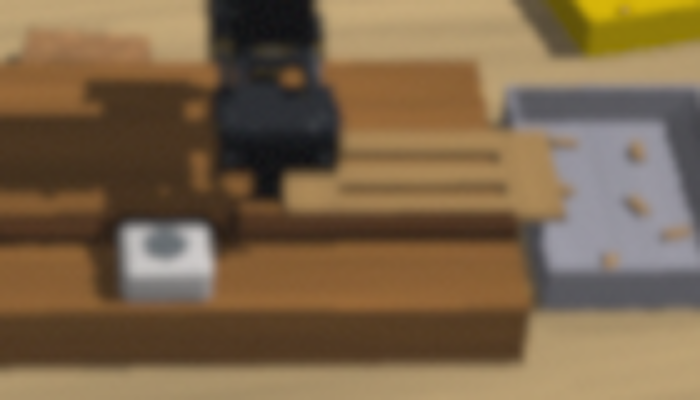

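```bash
python3 - <<'E'
from h import *
R,o=where()
p=bot.read_camera('scene')
f=lambda q:(np.array(q)+.5)/5-.5+[240,200]
B=unproj(p,f([(548,132),(565,215),(285,208)]),56); print(((B[:,:2]-o)@R).round(1))
E
```

```text
t 14.1 ledge xy [22.5 23.1] z 51.2 yaw-ledge 1.573 tilt [-0.  0. -1.] F [-0.4 -0.5 -0.3] w 40.0
[[-20.5 213.6]
 [ 67.2 211.5]
 [ 58.4  31.2]]
```

The leading end is about 32 mm past the ledge and the trailing end touches the fingers, which agrees with the TCP. It needs about 17 mm more.

>>> move_arm:
  commands:
    - [0.17,0,0,0]
    - [0.17,0,0,0]
    - [0.14,0,0,0]
    - [0.1,0,0,0]
    - [0,0,0,0]
    - [0,0,0,0]

```text
time: 14.75
tool_pos: [579.8, 69.4, 51.2]
eef_rot: [0.0, 0.768, 0.641, 0.0]
contact_force: [0.6, -0.8, 0.6]
width: 40.2
```

>>> move_arm:
  commands:
    - [-0.2,0,0,0]
    - [-0.5,0,0,0]
    - [-0.5,0,0,0]
    - [0,0,-0.8,0]
    - [0,0,-0.9,0]
    - [-0.9,0,-0.9,0]
    - [-0.9,0,-0.9,0]
    - [-0.9,0,0,0]
    - [0,0,0,0]

```text
time: 15.65
tool_pos: [558.4, -52.5, 156.8]
eef_rot: [0.001, 0.77, 0.638, -0.001]
contact_force: [0.3, 0.4, -0.6]
width: 39.7
```

```bash
python3 - <<'E'
from h import *
where()
p=bot.read_camera('scene'); i=p['image'][200:280,240:380]
cv2.imwrite('pics/g.png',cv2.resize(i,(700,400),interpolation=cv2.INTER_CUBIC))
for t in ['blank','tape','sandblock','pencil','tube','hammer']: print(t,[np.round(d['xyz']).tolist() for d in bot.boxes_of(p,t)][:1])
E
```

```text
t 15.65 ledge xy [ 23.4 -82.9] z 156.8 yaw-ledge 1.565 tilt [-0.003  0.001 -1.   ] F [ 0.3  0.4 -0.6] w 39.7
blank [[603.0, 177.0, 53.0]]
tape [[677.0, -33.0, 78.0]]
sandblock [[682.0, -35.0, 78.0]]
pencil [[524.0, -216.0, 42.0]]
tube [[532.0, 518.0, 29.0]]
hammer [[632.0, -553.0, 27.0]]
```

View pics/g.png

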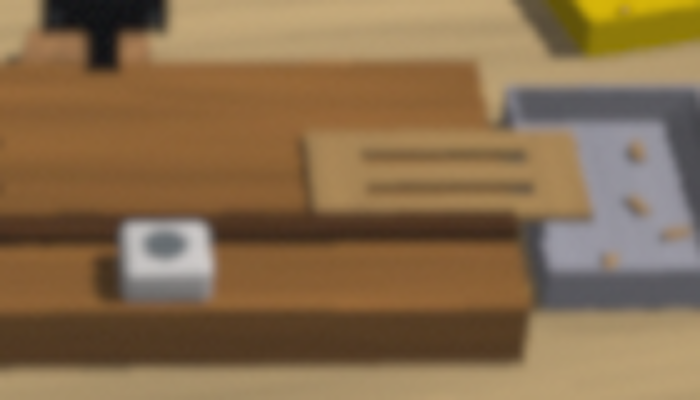

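```bash
python3 - <<'E'
from h import *
R,o=where()
p=bot.read_camera('scene')
f=lambda q:(np.array(q)+.5)/5-.5+[240,200]
B=unproj(p,f([(305,131),(574,131),(591,217)]),56); print(((B[:,:2]-o)@R).round(1))
q=bot.read_camera('top')['image'][150:230,160:300]
cv2.imwrite('pics/i.png',cv2.resize(q,(700,400),interpolation=cv2.INTER_CUBIC))
E
```

```text
t 16.0 ledge xy [ 22.5 -75.5] z 156.0 yaw-ledge 1.574 tilt [ 0. -0. -1.] F [0.1 0.1 0.2] w 39.9
[[-22.8  50. ]
 [-21.5 231.4]
 [ 69.4 228.1]]
```

View pics/i.png

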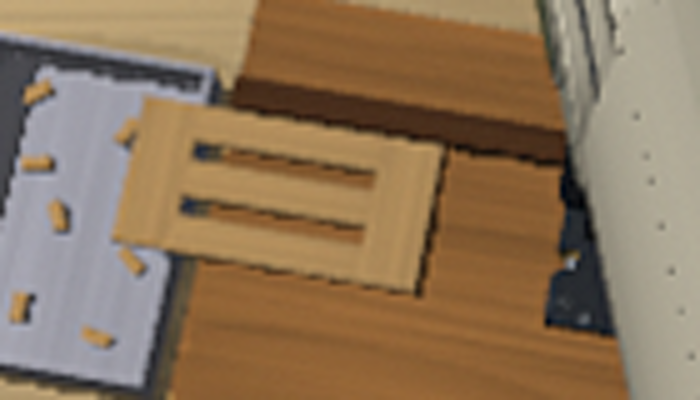

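```bash
python3 -c "from bench import bot; print(bot.hand_in())"
```

```text
the job is handed in; nothing more can be done
None
```

I pushed the blank flat against the fence with both fingertips while it was wholly on the ledge. I then turned the gripper a quarter turn, pushed the blank along the fence from its far end, backed the fingers off and handed in at about 16 s.

**Final position:** In the last scene picture the blank's ends are at y of about 50 and 230 mm in the ledge's frame. That puts its centre near 140 mm and its end about 50 mm past the ledge on the grey steel tray's side. The last top picture shows it lying parallel and against the fence. The last finger position agrees with this to within a millimetre or two.

**Flush step:** The robot-side edge measured x of about -22 mm, against -20 mm when flush. The fingers felt about 7.5 N when the blank met the fence.

**Other things:** The trained networks found the tape, pencil, tube and hammer where they were at the start, within their accuracy. In that last check they mistook the tape for the sanding block, which was half hidden behind the gripper. I judged the block unmoved from the pictures only. The hand-in reports no verdict, so whether it passed is not confirmed.

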